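Swing the display lamp over the vase and switch it on

ROBOT

A 6-joint arm with a two-finger parallel gripper is mounted at the origin on the work surface. World frame = base frame: x ahead of the robot, y to its left, z up, the work surface at z = 0. Lengths are in m, angles in rad, forces in N, time in s.
With the tool pointing down it reaches from about 0.425 to 0.95 m from the base axis. Payload 3.5 kg.
Tool frame: the origin (TCP) lies at the centre of the arm's flange, where the gripper is bolted on; the fingertips stand 173 mm ahead of it and the grasp point (between the pads) lies 155 mm ahead of it (ctrl.tcp_to_grasp is the distance from the TCP to the grasp point, in m); z points along the fingers, x is the direction in which the jaws open and shut, and the axes are right-handed (so a half turn about z gives the same grasp; the last joint's range is limited). The gripper opens to 85 mm and grips with 20 to 120 N. Pads are 22 mm wide; open, the fingers measure 114 mm over their backs; the gripper's body (76 mm by 85 mm) begins 54 mm behind the grasp point. The pads swing forward as they close: fully open they stand 13 mm farther back than shut.
Start: joints at [-1.354, 0.286, 1.577, -0, 1.279, -0.15], TCP at [0.242, -0.63, 0.405] pointing down, gripper open.
Joint ranges: [-2.77, 2.77], [-0.9, 2.22], [0.21, 2.48], [-1.53, 4.67], [0.24, 2.81], [-2.84, 2.84]. Speed limits (rad/s): [2.79, 2.79, 3.14, 3.14, 3.14, 3.14].

INTERFACE

Orientations are given as a unit quaternion [x, y, z, w].
In Python, from plant import readout, imaging, ctrl, spotter gives the robot as it stands.
- The arm moves only by the tool apply_moves, never from a script. Its argument "steps" is a list of rows, each an object of numbers: "tx", "ty", "tz": the shift along the tool's x, y, z in mm; "wx", "wy", "wz": the turn, a rotation vector about the tool's x, y, z in rad. In form: [{"tx": .., "ty": .., "tz": .., "wx": .., "wy": .., "wz": ..}, ...]. A call has 1 to 12 rows; each row is the pose to reach, as a shift and turn from the pose commanded when the call began, along the tool's axes at that moment; what a row does not reach only later rows make up. A row lasts 1/10 s, in which the tool goes at most 50 mm and 8.59 degrees, less where a joint would pass 70% of its speed; a pose out of reach is approached as far as the arm can. A call with a gripper value outside its range is refused whole. "hand" is the opening, from 0 (shut) to 1 (fully open), set as the call begins (left out, the last holds). The fingers move at their own pace and stop on an object; "force" is the grip in N (left out, the last holds). Time passes only in rows, so rows that repeat a pose let the fingers close. It gives the time, the measured TCP pose, the force and the opening at its end, in the units of the state.
- readout.get_state(): the state, without advancing time (a new reading comes with each control period).
- imaging.read_camera(name): name is "scene" or "top" or "wrist"; returns a dict with "img" (420x560x3 uint8, red, green, blue), "vfov" (degrees; the focal length in pixels is half the picture's height over the tangent of half this angle, whatever the lens; pixels are square), "cx", "cy" (the principal point, pixels), "R" (3x3) and "t" (3): a world point X has camera coordinates R X + t; the wrist camera has in their place "tool_from_camera" (4x4, takes a point from camera to tool coordinates, whose origin is the TCP and whose axes are the tool frame's). Camera axes: x right, y down, z forward; pixel columns grow to the right and rows downward; lengths in m; the calibration is good to about 2 mm. A picture is of the moment at which its call begins: read the wrist's pose just before it. There is no depth.
- ctrl.sign_off(): hands the job in, once; it reports no verdict.
Trained networks look in the newest picture that a camera, given by its name, has taken for a name from the list of things; names that differ only in an ending like _2 or _b are one class to them, and where a whole thing is asked for, a point or a joint stands for the part that bears it (a point fixed in the world has none). Each returns a list of dicts, best first, with "confidence" (0 to 1); they miss things now and then, are a little off and sometimes report something else, mostly with a low value. They report only what shows in the picture. A call takes as long as a camera call. They do not tell look-alikes from the thing itself.
- spotter.trace(camera, label): "region" (420x560 bool, what is visible of it) and "uv" ([column, row] in pixels, amid what is visible of it).
The state is a dict: "time": time; "qpos": joint angles; "dq": joint speeds; "joint_efforts": joint torques, N m; "eef_pos": TCP position; "tcp_rot": TCP orientation; "contact_force": force on the tool from outside, world axes, zero at the start; "wrist_torque": the same for the moment, N m; "opening": opening from 0.0 (shut) to 1.0 (fully open).
Only numpy, scipy, OpenCV 4.12 (cv2) and the standard library are available. Lean on these libraries where they do the work, as an engineer would, in place of code of your own. Each camera call takes 0.05 s, during which the arm holds its last target.

TASK

With one fingertip, push the arm of the swing-arm display lamp round on its post until its shade hangs over the middle of the little white vase and leave it standing there. Then press the push switch on the lamp's foot all the way down and let it spring back. Do not grip the arm, and leave the vase and the other goods on the counter where they stand.

Things in the scene. Friction and masses are not known exactly. Their poses are not given: they have to be found in the camera images.
- lamp: Swing-arm lamp fixed to the counter: wooden foot 210 x 130 x 25 mm carrying an upright dark steel post (20 mm diameter, with a 36 mm hub between 203 and 237 mm up). Origin on the post's axis at counter level; the foot reaches from 160 mm behind (its -x) to 50 mm in front (its +x). Its x axis points from the switch to the post.
- swing_arm (a joint): Angle of the lamp's arm about the upright post (rad), counter-clockwise from above positive; 0 = arm along the lamp's +x. Stops at -1.5 and 1.6. It turns freely against light friction (about 0.22 N m, 2 N at mid-arm) and stays where it is left.
- pivot (a point): Point on the post's axis at the middle height of the arm, 220 mm above the counter; the arm turns about the vertical through it.
- bar_mid (a point): Point on the centre line of the arm, 110 mm from the post's axis; turns with the arm, its x axis points outward along the arm. The arm is a level straight wooden bar with aluminium side faces, 24 mm wide over the faces and 22 mm high (209 to 231 mm above the counter), free to be pushed from 20 to 180 mm from the axis.
- shade (a point): Centre of the lower rim of the dark cone-shaped metal shade hung under the outer end of the arm: 200 mm from the post's axis, 150 mm above the counter. Shade 100 mm diameter at the rim, 62 mm high; a bulb shows 16 mm below the rim.
- switch_top (a point): Centre of the top of the round grey push switch (32 mm diameter) on the lamp's foot, 105 mm from the post on the side away from the arm's swing. Its top is level, and it is pressed straight down.
- switch (a joint): How far the switch is pressed (m): 0 = up, 0.006 = fully down, which takes about 4 N; it springs back.
- vase: Small white ceramic vase, 90 mm high, 52 mm diameter at its belly, narrow neck; loose. Origin at the centre of its underside. It stands in one of three places about 200 mm from the post, within 15 mm of the circle under the shade's centre. The shade passes above it.
- bulb_block: Round light-wood block 58 mm diameter with a pale yellow globe bulb on top, 103 mm high; loose. Origin at the centre of its underside. Leave alone.
- carton: Plain cardboard carton 56 x 56 x 98 mm; loose. Origin at the centre of its underside. Leave alone.
- shade_stack: Stack of grey fabric lampshades, 150 mm diameter, 130 mm high; loose. Origin at the centre of its underside. Leave alone.
Mind the look-alikes: they are no part of the job. Leave any pink look-alike of the vase alone.

How it is judged:
By the outcome, as a careful person would: the job done as asked, in the order asked, and still so for the second after the job is handed in, with the robot touching nothing.
It also fails if it takes over 53 s, if anything falls off the work surface, if the arm or the gripper's body presses on something with over 40 N, if the wrist force passes 120 N, or if a joint passes its speed limit or range.

## Working session

There is one attempt and no reset: what is moved stays moved. The work goes in short steps, Python scripts to look and compute and a tool call to move; the robot and the scene stay as the last step left them, time stands still between calls to the robot, and variables do not carry over. Pictures are saved under pics/ and viewed, and the job is handed in when it is done.

Besides the shell and the picture viewer there is one more tool, called as name(argument=value, ...) on one line, values as JSON. apply_moves: Moves the arm, as the interface text tells. Its arguments: {"type":"object","properties":{"steps":{"type":"array","items":{"type":"object","properties":{"tx":{"type":"number"},"ty":{"type":"number"},"tz":{"type":"number"},"wx":{"type":"number"},"wy":{"type":"number"},"wz":{"type":"number"}}}},"hand":{"type":"number"},"force":{"type":"number"}},"required":["steps"]}

```bash
mkdir -p pics; cat > h.py <<'E'
import numpy as np, cv2
from plant import readout, imaging, ctrl, spotter
def K(c):
    f=c["img"].shape[0]/2/np.tan(np.radians(c["vfov"])/2); return f,c["cx"],c["cy"]
def save(c,n,scale=1,crop=None):
    im=c["img"][:,:,::-1]
    if crop: im=im[crop[1]:crop[3],crop[0]:crop[2]]
    cv2.imwrite(n,cv2.resize(im,None,fx=scale,fy=scale,interpolation=cv2.INTER_CUBIC))
def ray(c,uv):
    f,cx,cy=K(c); d=np.array([(uv[0]-cx)/f,(uv[1]-cy)/f,1.]); R=np.array(c["R"]);t=np.array(c["t"])
    return -R.T@t, R.T@d
def atz(c,uv,z):
    o,d=ray(c,uv); return o+d*(z-o[2])/d[2]
def proj(c,X):
    f,cx,cy=K(c); p=np.array(c["R"])@np.array(X)+np.array(c["t"]); return np.array([cx+f*p[0]/p[2],cy+f*p[1]/p[2]])
E
python3 - <<'E'
from h import *
for n in ["scene","top"]:
    c=imaging.read_camera(n); save(c,f"pics/{n}0.png",1.4)
    print(n,c["vfov"],c["cx"],c["cy"],ray(c,(280,210)))
    for l in ["lamp","swing_arm","bar_mid","shade","switch_top","switch","vase","bulb_block","carton","shade_stack"]:
        for r in spotter.trace(n,l)[:3]:
            print(l,round(r["confidence"],2),np.round(r["uv"],1),r["region"].sum(),np.round(atz(c,r["uv"],0.05),3))
s=readout.get_state();print(s)
E
```

```text
scene 48.69524404940557 277.80511536199407 210.92534597328805 (array([ 1.31486121, -0.41293725,  0.72925127]), array([-0.66414321,  0.5166737 , -0.54035954]))
lamp 0.91 [255.4 238.3] 6373 [0.542 0.109 0.05 ]
lamp 0.65 [325.3 199.8] 2682 [0.521 0.366 0.05 ]
swing_arm 0.7 [328.6 200.7] 2557 [0.53  0.369 0.05 ]
bar_mid 0.78 [328.2 201.7] 2571 [0.533 0.365 0.05 ]
shade 0.96 [330.2 198.9] 2632 [0.526 0.38  0.05 ]
switch 0.59 [220.  242.1] 79 [0.498 0.033 0.05 ]
switch 0.39 [350.1 178. ] 1881 [0.478 0.509 0.05 ]
vase 0.69 [321.2 234.9] 295 [0.636 0.243 0.05 ]
vase 0.59 [312.3 209.6] 304 [0.535 0.304 0.05 ]
bulb_block 0.9 [320.6 293. ] 1052 [0.789 0.099 0.05 ]
carton 0.86 [239.7 310.5] 1825 [ 0.722 -0.062  0.05 ]
shade_stack 0.71 [351.4 177.6] 1981 [0.478 0.514 0.05 ]
top 42.17830012283898 286.09226691129646 205.9826235799634 (array([0.36818555, 0.12212912, 1.65601383]), array([ 0.14680719,  0.00764201, -0.98922639]))
lamp 0.85 [294.4 222.9] 4460 [0.569 0.091 0.05 ]
lamp 0.25 [260.4 170.2] 1545 [0.727 0.196 0.05 ]
swing_arm 0.73 [262.2 171.2] 1591 [0.724 0.19  0.05 ]
bar_mid 0.93 [257.5 170
[... 445 characters left out ...]
time': 1.1, 'qpos': array([-1.35400600e+00,  2.86315494e-01,  1.57671582e+00, -3.62002173e-05,
        1.27863747e+00, -1.50040776e-01]), 'dq': array([ 7.34821936e-05, -1.88005156e-03, -5.76127689e-04, -7.43313522e-04,
       -8.97866931e-05, -1.38978992e-03]), 'joint_efforts': array([ 3.61359207e-04, -4.05967641e+01, -2.92945004e+01, -9.34041282e-05,
        5.76144357e-04,  3.43337007e-06]), 'eef_pos': array([ 0.24209059, -0.63007423,  0.40470595]), 'tcp_rot': array([ 8.24217479e-01, -5.66273384e-01, -3.96395012e-05, -1.33444290e-05]), 'contact_force': array([0.16939661, 0.13568746, 0.59494686]), 'wrist_torque': array([-0.01925543, -0.01526201, -0.02555699]), 'opening': 0.9954186334500956}
```

View pics/scene0.png

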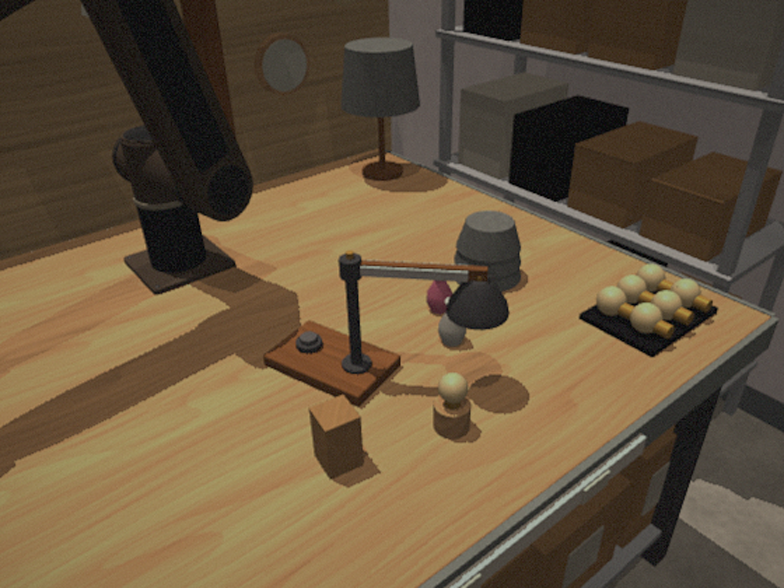

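View pics/top0.png

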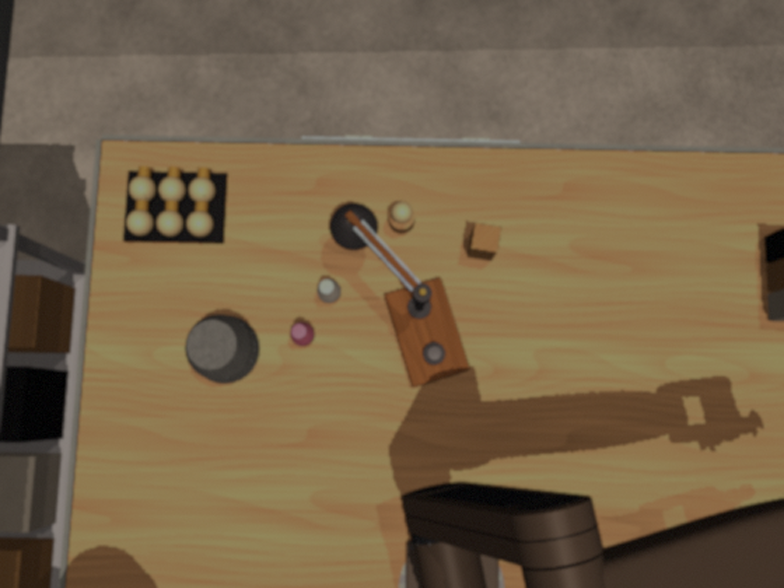

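```bash
python3 - <<'E'
from h import *
c=imaging.read_camera("scene"); save(c,"pics/s1.png",4,(180,165,380,315))
d=imaging.read_camera("top"); save(d,"pics/t1.png",5,(205,130,355,250+30))
import pickle;pickle.dump((c,d),open("cams.pkl","wb"))
E
```

```text
(no output)
```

View pics/s1.png

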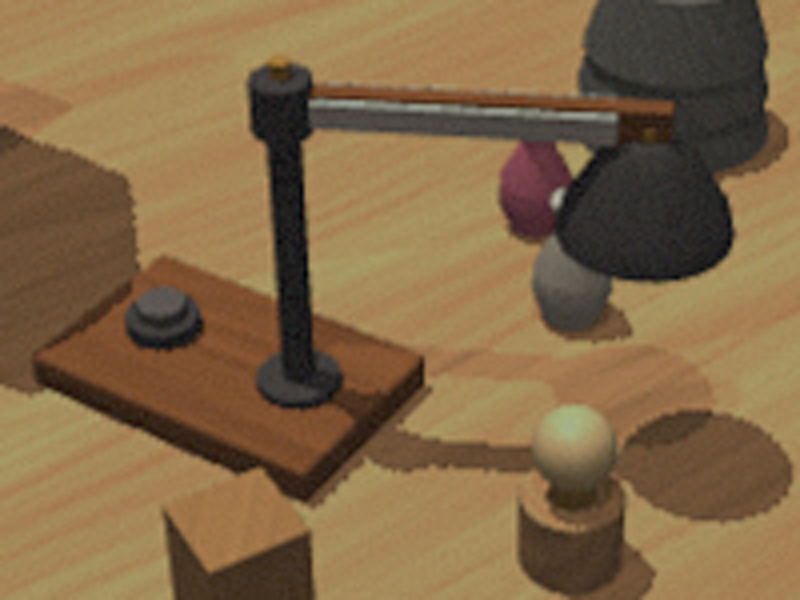

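```bash
python3 - <<'E'
import pickle
from h import *
c,d=pickle.load(open("cams.pkl","rb"))
save(d,"pics/t2.png",4.5,(205,135,355,265))
E
```

```text
(no output)
```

View pics/t2.png

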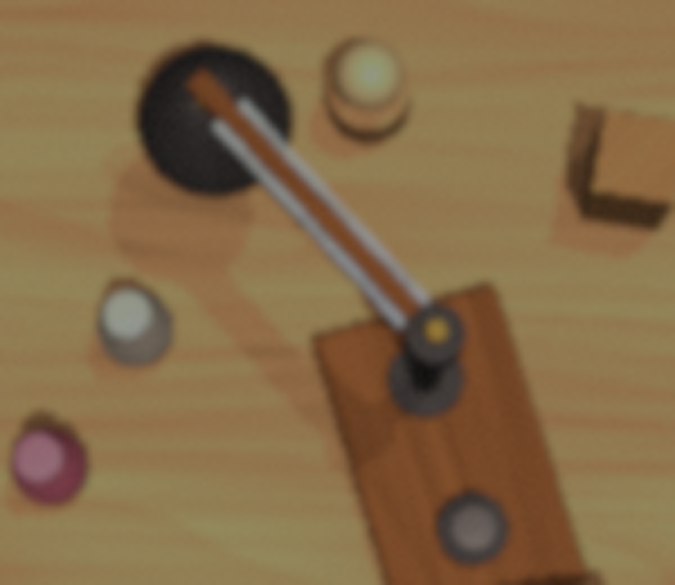

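```bash
cat > fit.py <<'E'
import pickle
from h import *
from scipy.optimize import least_squares
c,d=pickle.load(open("cams.pkl","rb"))
S=lambda x,y:np.array([180+x/4-.4,165+y/4-.4]); T=lambda x,y:np.array([205+x/4.5-.4,135+y/4.5-.4])
obs=[((0,0,.240),T(437,331),d),((0,0,.240),S(280,68),c),
((.05,.065,.025),T(315,335),d),((.05,-.065,.025),T(490,284),d),
((.05,.065,.025),S(423,366),c),((.05,-.065,.025),S(305,483),c),((-.16,-.065,.025),S(38,360),c),((-.16,.065,.025),S(165,257),c)]
sw=[(T(473,524),d),(S(163,302),c)]
def pt(p,X):
    C,Sn=np.cos(p[2]),np.sin(p[2]); return np.array([p[0]+C*X[0]-Sn*X[1],p[1]+Sn*X[0]+C*X[1],X[2]])
def f(p):
    r=[proj(k,pt(p,X))-u for X,u,k in obs]
    r+=[proj(k,pt(p,(-.105,0,p[3])))-u for u,k in sw]
    return np.concatenate(r)
r=least_squares(f,[.58,.07,0.2,.05]); print(np.round(r.x,4)); print(np.round(r.fun.reshape(-1,2),1))
p=r.x
# arm tip midpoint of bar strips: direction
a=[atz(d,T(227,113),.231),atz(d,T(413,315),.231)]
v=a[0]-a[1]; print("arm ang from strips",np.arctan2(v[1],v[0])-p[2])
sh=atz(d,T(215,118),.150)[:2]; w=sh-p[:2]; print("shade",sh,np.linalg.norm(w),np.arctan2(w[1],w[0])-p[2])
# vase
def tri(u1,u2):
    o1,d1=ray(d,u1);o2,d2=ray(c,u2);A=np.array([d1,-d2]).T;s=np.linalg.lstsq(A,o2-o1,rcond=None)[0];return o1+s[0]*d1,o2+s[1]*d2
vm=atz(d,T(127,314),.09); print("vase mouth",vm)
vb=atz(d,T(134,324),.045);print("belly",vb)
vs=atz(c,S(572,290),.035);print("scene belly",vs)
for q in (vm,vb,vs):
    w=q[:2]-p[:2];print(np.linalg.norm(w),np.arctan2(w[1],w[0])-p[2])
print("pivot world ang",p[2])
E
python3 fit.py
```

```text
[0.5866 0.0739 0.3141 0.0454]
[[ 0.8 -0.8]
 [ 0.5  1. ]
 [-0.  -0.4]
 [ 2.  -1.4]
 [ 1.8 -2.8]
 [ 0.2 -1.8]
 [-1.9 -1.5]
 [-0.  -1.3]
 [ 1.  -0.2]
 [ 0.2  0. ]]
arm ang from strips 0.4404572587172463
shade [0.73114263 0.21477953] 0.2018320106031855 0.45829391347848447
vase mouth [0.61458104 0.27181815 0.09      ]
belly [0.61501825 0.27124849 0.045     ]
scene belly [0.63056027 0.25380257 0.035     ]
0.1998580005804681 1.1161405074009416
0.19935586515886516 1.1135686742107558
0.18516976223800286 1.0169034179982466
pivot world ang 0.3140964459766762
```

```bash
cat >> h.py <<'E'
from scipy.spatial.transform import Rotation as Rn
def rel(target,yaw=None,base=None):
    s=readout.get_state(); R=Rn.from_quat(s["tcp_rot"]); dl=R.inv().apply(np.array(target)-s["eef_pos"])*1000
    x=R.apply([1,0,0]); cur=np.arctan2(x[1],x[0])
    wv=None
    if yaw is not None:
        # desired: pointing down with x at yaw
        xd=np.array([np.cos(yaw),np.sin(yaw),0]); zd=np.array([0,0,-1]); Rd=np.array([xd,np.cross(zd,xd),zd]).T
        wv=(R.inv()*Rn.from_matrix(Rd)).as_rotvec()
    print("t",np.round(dl,1),"w",None if wv is None else np.round(wv,3),"curyaw",round(cur,3),"pos",np.round(s["eef_pos"],4),"q",np.round(s["qpos"],2))
E
python3 - <<'E'
from h import *
import pickle
c,d=pickle.load(open("cams.pkl","rb"))
for z in (0,.026,.09): print(z,(proj(c,[.615,.271,z])-[180,165])*4,(proj(d,[.615,.271,z])-[205,135])*4.5)
rel([.701,.114,.45],-0.80)
E
```

```text
0 [571.81922659 311.03869188] [138.33601249 332.31852164]
0.026 [573.02806581 278.68434254] [135.04413698 326.55827603]
0.09 [576.12845197 195.70310302] [126.48640971 311.58364809]
t [-530.  -695.2  -45.2] w [-0.     0.    -0.404] curyaw -1.204 pos [ 0.2421 -0.6301  0.4047] q [-1.35  0.29  1.58  0.    1.28 -0.15]
```

apply_moves(steps=[{"tx": -15,"ty": -20,"tz": -5,"wz": -0.02},{"tx": -42,"ty": -55,"tz": -10,"wz": -0.04},{"tx": -70,"ty": -90,"tz": -15,"wz": -0.06},{"tx": -98,"ty": -125,"tz": -20,"wz": -0.08},{"tx": -126,"ty": -160,"tz": -25,"wz": -0.1},{"tx": -154,"ty": -198,"tz": -30,"wz": -0.13},{"tx": -182,"ty": -236,"tz": -35,"wz": -0.16},{"tx": -210,"ty": -274,"tz": -40,"wz": -0.18},{"tx": -238,"ty": -312,"tz": -45,"wz": -0.2},{"tx": -266,"ty": -349,"tz": -45,"wz": -0.22},{"tx": -294,"ty": -386,"tz": -45,"wz": -0.24},{"tx": -320,"ty": -420,"tz": -45,"wz": -0.26}], hand=0, force=20)

```text
$.steps[0]: bad value
```

```bash
python3 - <<'E'
from h import *
rel([.701,.114,.45],-0.80)
E
```

```text
t [-530.  -695.2  -45.2] w [-0.     0.    -0.404] curyaw -1.204 pos [ 0.2421 -0.6301  0.4047] q [-1.35  0.29  1.58  0.    1.28 -0.15]
```

apply_moves(steps=[{"tx": -15,"ty": -20,"tz": -5,"wx": 0,"wy": 0,"wz": -0.02},{"tx": -42,"ty": -55,"tz": -10,"wx": 0,"wy": 0,"wz": -0.04},{"tx": -70,"ty": -90,"tz": -15,"wx": 0,"wy": 0,"wz": -0.06},{"tx": -98,"ty": -125,"tz": -20,"wx": 0,"wy": 0,"wz": -0.08},{"tx": -126,"ty": -160,"tz": -25,"wx": 0,"wy": 0,"wz": -0.1},{"tx": -154,"ty": -198,"tz": -30,"wx": 0,"wy": 0,"wz": -0.13},{"tx": -182,"ty": -236,"tz": -35,"wx": 0,"wy": 0,"wz": -0.16},{"tx": -210,"ty": -274,"tz": -40,"wx": 0,"wy": 0,"wz": -0.18},{"tx": -238,"ty": -312,"tz": -45,"wx": 0,"wy": 0,"wz": -0.2},{"tx": -266,"ty": -349,"tz": -45,"wx": 0,"wy": 0,"wz": -0.22},{"tx": -294,"ty": -386,"tz": -45,"wx": 0,"wy": 0,"wz": -0.24},{"tx": -320,"ty": -420,"tz": -45,"wx": 0,"wy": 0,"wz": -0.26}], hand=0, force=20)

```text
time: 2.4
eef_pos: [0.5201, -0.1787, 0.4502]
tcp_rot: [0.891, -0.454, 0.001, -0.0]
contact_force: [0.5, -0.1, 0.3]
opening: 0.001
```

```bash
python3 - <<'E'
from h import *
rel([.701,.114,.45],-0.80)
E
```

```text
t [-1.306e+02 -3.184e+02  2.000e-01] w [-0.    -0.001 -0.143] curyaw -0.943 pos [ 0.5201 -0.1787  0.4502] q [-0.52 -0.02  1.84  0.    1.33  0.43]
```

apply_moves(steps=[{"tx": -16,"ty": -40,"tz": 0,"wx": 0,"wy": 0,"wz": -0.02},{"tx": -32,"ty": -80,"tz": 0,"wx": 0,"wy": 0,"wz": -0.04},{"tx": -48,"ty": -120,"tz": 0,"wx": 0,"wy": 0,"wz": -0.06},{"tx": -64,"ty": -160,"tz": 0,"wx": 0,"wy": 0,"wz": -0.08},{"tx": -80,"ty": -200,"tz": 0,"wx": 0,"wy": 0,"wz": -0.1},{"tx": -96,"ty": -240,"tz": 0,"wx": 0,"wy": 0,"wz": -0.12},{"tx": -112,"ty": -275,"tz": 0,"wx": 0,"wy": 0,"wz": -0.143},{"tx": -125,"ty": -305,"tz": 0,"wx": 0,"wy": 0,"wz": -0.143},{"tx": -131,"ty": -318,"tz": 0,"wx": 0,"wy": 0,"wz": -0.143},{"tx": -131,"ty": -318,"tz": 0,"wx": 0,"wy": 0,"wz": -0.143},{"tx": -131,"ty": -318,"tz": 0,"wx": 0,"wy": 0,"wz": -0.143}])

```text
time: 3.5
eef_pos: [0.6999, 0.1112, 0.4495]
tcp_rot: [0.921, -0.39, -0.0, 0.0]
contact_force: [0.3, -0.3, 0.5]
opening: -0.002
```

```bash
cat >> h.py <<'E'
def wristcam():
    s=readout.get_state(); c=imaging.read_camera("wrist"); M=np.array(c["tool_from_camera"])
    W=np.eye(4); W[:3,:3]=Rn.from_quat(s["tcp_rot"]).as_matrix(); W[:3,3]=s["eef_pos"]
    C=np.linalg.inv(W@M); c["R"]=C[:3,:3]; c["t"]=C[:3,3]; return c
E
python3 - <<'E'
from h import *
import pickle
c=wristcam(); save(c,"pics/w1.png",1.4); pickle.dump(c,open("w1.pkl","wb"))
rel([.701,.114,.378],-0.80)
for l in ["vase","bar_mid"]:
    for r in spotter.trace("wrist",l): print(l,r["confidence"],r["uv"],r["region"].sum())
E
```

```text
t [-1.6 -3.2 71.7] w [ 0.001 -0.    -0.002] curyaw -0.802 pos [0.6998 0.1107 0.4497] q [ 0.01  0.33  1.44 -0.    1.37  0.82]
vase 0.71 [53.0, 161.7] 2470
vase 0.58 [133.6, 131.7] 1995
bar_mid 0.61 [207.2, 110.6] 19331
```

View pics/w1.png

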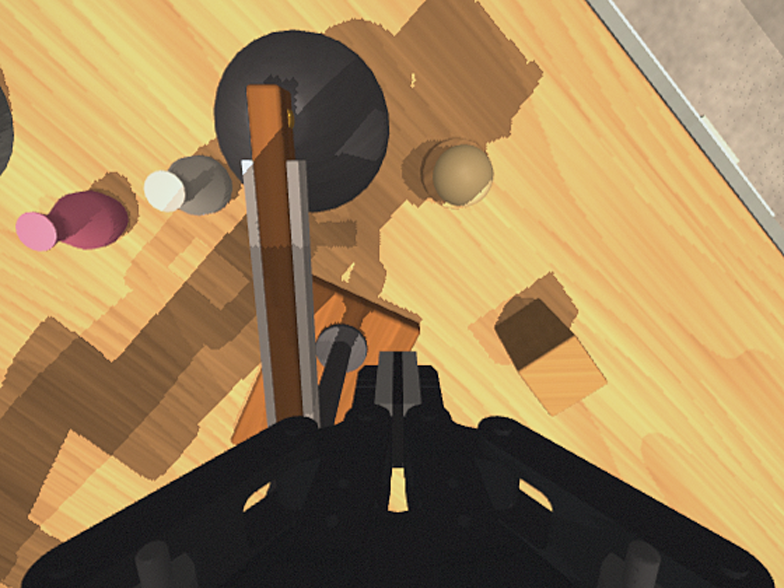

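```bash
python3 - <<'E'
from h import *
import pickle
c=pickle.load(open("w1.pkl","rb"))
P=np.array([.5866,.0739]);y0=.3141
def rep(n,u,z):
    q=atz(c,np.array(u)/1.4-.3,z); w=q[:2]-P; print(n,np.round(q,4),"r",round(np.linalg.norm(w),4),"ang",round(np.arctan2(w[1],w[0])-y0,4))
rep("mouth",(164,191),.09); rep("belly",(203,186),.035)
rep("tip",(264,90),.231); rep("hi",(275,165),.231); rep("lo",(289,410),.231); rep("shade",(302,121),.15)
E
```

```text
mouth [0.6143 0.2714 0.09  ] r 0.1994 ang 1.1172
belly [0.6179 0.2672 0.035 ] r 0.1958 ang 1.0962
tip [0.7356 0.22   0.231 ] r 0.2087 ang 0.4613
hi [0.7162 0.1986 0.231 ] r 0.1799 ang 0.4518
lo [0.6286 0.1182 0.231 ] r 0.0611 ang 0.4985
shade [0.7295 0.2172 0.15  ] r 0.2024 ang 0.4729
```

apply_moves(steps=[{"tx": -1,"ty": -2,"tz": 18,"wx": 0,"wy": 0,"wz": 0},{"tx": -1,"ty": -2,"tz": 36,"wx": 0,"wy": 0,"wz": 0},{"tx": -1,"ty": -2,"tz": 56,"wx": 0,"wy": 0,"wz": 0},{"tx": -1,"ty": -2,"tz": 72,"wx": 0,"wy": 0,"wz": 0},{"tx": -1,"ty": -2,"tz": 72,"wx": 0,"wy": 0,"wz": 0}])

```text
time: 4.15
eef_pos: [0.6999, 0.1137, 0.372]
tcp_rot: [0.921, -0.39, -0.004, 0.002]
contact_force: [0.1, -0.3, -0.3]
opening: 0.0
```

```bash
cat >> h.py <<'E'
P=np.array([.5866,.0739]);y0=.3141
def arc(a0,off,r=.11):
    return np.array([P[0]+r*np.cos(a0)+off*np.sin(a0),P[1]+r*np.sin(a0)-off*np.cos(a0),.378])
E
python3 - <<'E'
from h import *
c=wristcam(); save(c,"pics/w2.png",1.4)
print(np.round(readout.get_state()["contact_force"],2))
for a in np.arange(.77,1.35,.055):
    print(round(a,3),end=" "); rel(arc(a,.0265),a-np.pi/2)
E
```

```text
[0.09 0.45 0.57]
0.77 t [-24.   -0.5  -3.4] w [ 0.004  0.004 -0.   ] curyaw -0.801 pos [0.7004 0.1138 0.3745] q [ 0.02  0.38  1.51 -0.    1.25  0.82]
0.825 t [-30.1  -1.8  -3.4] w [ 0.004  0.004 -0.055] curyaw -0.801 pos [0.7004 0.1138 0.3745] q [ 0.02  0.38  1.51 -0.    1.25  0.82]
0.88 t [-36.3  -2.8  -3.4] w [ 0.004  0.004 -0.11 ] curyaw -0.801 pos [0.7004 0.1138 0.3745] q [ 0.02  0.38  1.51 -0.    1.25  0.82]
0.935 t [-42.5  -3.4  -3.4] w [ 0.004  0.004 -0.165] curyaw -0.801 pos [0.7004 0.1138 0.3745] q [ 0.02  0.38  1.51 -0.    1.25  0.82]
0.99 t [-48.7  -3.6  -3.4] w [ 0.003  0.004 -0.22 ] curyaw -0.801 pos [0.7004 0.1138 0.3745] q [ 0.02  0.38  1.51 -0.    1.25  0.82]
1.045 t [-54.9  -3.6  -3.3] w [ 0.003  0.004 -0.275] curyaw -0.801 pos [0.7004 0.1138 0.3745] q [ 0.02  0.38  1.51 -0.    1.25  0.82]
1.1 t [-61.1  -3.2  -3.3] w [ 0.003  0.004 -0.33 ] curyaw -0.801 pos [0.7004 0.1138 0.3745] q [ 0.02  0.38  1.51 -0.    1.25  0.82]
1.155 t [-67.3  -2.4  -3.3] w [ 0.003  0.004 -0.385] curyaw -0.801 pos [0.7004 0.1138 0.3745] q [ 0.02  0.38  1.51 -0.    1.25  0.82]
1.21 t [-73.4  -1.3  -3.3] w [ 0.003  0.004 -0.44 ] curyaw -0.801 pos [0.7004 0.1138 0.3745] q [ 0.02  0.38  1.51 -0.    1.25  0.82]
1.265 t [-79.5   0.1  -3.2] w [ 0.003  0.004 -0.495] curyaw -0.801 pos [0.7004 0.1138 0.3745] q [ 0.02  0.38  1.51 -0.    1.25  0.82]
1.32 t [-85.5   1.9  -3.2] w [ 0.003  0.005 -0.55 ] curyaw -0.801 pos [0.7004 0.1138 0.3745] q [ 0.02  0.38  1.51 -0.    1.25  0.82]
```

View pics/w2.png

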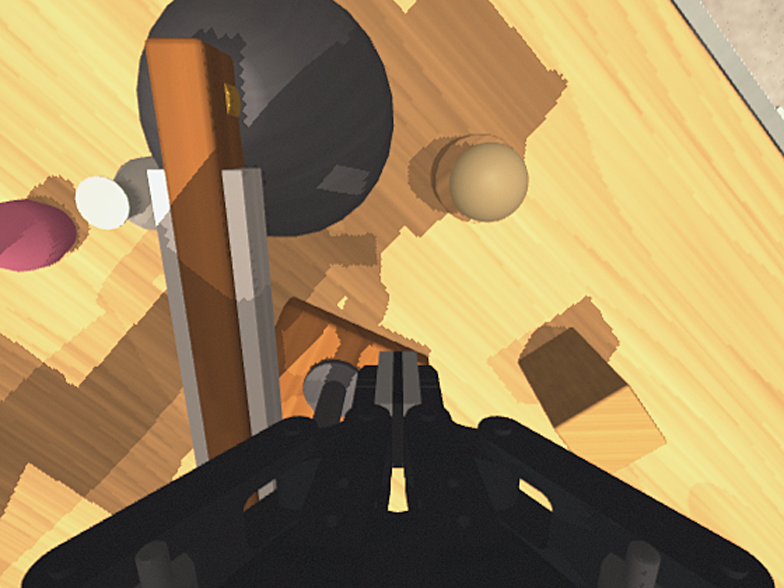

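apply_moves(steps=[{"tx": -8,"ty": 0,"tz": 0,"wx": 0,"wy": 0,"wz": 0},{"tx": -16,"ty": 0,"tz": 0,"wx": 0,"wy": 0,"wz": 0},{"tx": -20,"ty": 0,"tz": 0,"wx": 0,"wy": 0,"wz": 0},{"tx": -24,"ty": 0,"tz": 0,"wx": 0,"wy": 0,"wz": 0},{"tx": -28,"ty": -1,"tz": 0,"wx": 0,"wy": 0,"wz": -0.03},{"tx": -33,"ty": -2,"tz": 0,"wx": 0,"wy": 0,"wz": -0.08},{"tx": -38,"ty": -3,"tz": 0,"wx": 0,"wy": 0,"wz": -0.12},{"tx": -43,"ty": -3.5,"tz": 0,"wx": 0,"wy": 0,"wz": -0.17},{"tx": -49,"ty": -3.5,"tz": 0,"wx": 0,"wy": 0,"wz": -0.22},{"tx": -49,"ty": -3.5,"tz": 0,"wx": 0,"wy": 0,"wz": -0.22}])

```text
time: 5.2
eef_pos: [0.669, 0.1521, 0.3782]
tcp_rot: [0.958, -0.286, 0.0, -0.0]
contact_force: [-0.1, 0.2, -0.6]
opening: -0.002
```

```bash
python3 - <<'E'
from h import *
s=readout.get_state();print(s["contact_force"],s["wrist_torque"],s["eef_pos"])
c=wristcam(); save(c,"pics/w3.png",1.4)
d=imaging.read_camera("top"); save(d,"pics/t3.png",4.5,(205,135,355,265))
for a in np.arange(.99,1.4,.05):
    print(round(a,3),end=" "); rel(arc(a,.0265),a-np.pi/2)
E
```

```text
[-0.07320711  0.20386964 -0.5707519 ] [ 0.01743043 -0.04813752 -0.02482907] [0.66900535 0.15214329 0.37816357]
0.99 t [ 0.2  0.4 -0.2] w [ 0.  0. -0.] curyaw -0.581 pos [0.6692 0.1517 0.3778] q [ 0.08  0.33  1.57 -0.    1.24  0.66]
1.04 t [-5.4 -0.8 -0.2] w [ 0.    0.   -0.05] curyaw -0.581 pos [0.6692 0.1517 0.3778] q [ 0.08  0.33  1.57 -0.    1.24  0.66]
1.09 t [-10.9  -1.7  -0.2] w [ 0.   0.  -0.1] curyaw -0.581 pos [0.6692 0.1517 0.3778] q [ 0.08  0.33  1.57 -0.    1.24  0.66]
1.14 t [-16.6  -2.3  -0.2] w [ 0.    0.   -0.15] curyaw -0.581 pos [0.6692 0.1517 0.3778] q [ 0.08  0.33  1.57 -0.    1.24  0.66]
1.19 t [-22.2  -2.7  -0.2] w [ 0.   0.  -0.2] curyaw -0.581 pos [0.6692 0.1517 0.3778] q [ 0.08  0.33  1.57 -0.    1.24  0.66]
1.24 t [-27.9  -2.7  -0.2] w [ 0.    0.   -0.25] curyaw -0.581 pos [0.6692 0.1517 0.3778] q [ 0.08  0.33  1.57 -0.    1.24  0.66]
1.29 t [-33.5  -2.5  -0.2] w [ 0.   0.  -0.3] curyaw -0.581 pos [0.6692 0.1517 0.3778] q [ 0.08  0.33  1.57 -0.    1.24  0.66]
1.34 t [-39.2  -2.   -0.2] w [ 0.    0.   -0.35] curyaw -0.581 pos [0.6692 0.1517 0.3778] q [ 0.08  0.33  1.57 -0.    1.24  0.66]
1.39 t [-44.8  -1.2  -0.2] w [ 0.   0.  -0.4] curyaw -0.581 pos [0.6692 0.1517 0.3778] q [ 0.08  0.33  1.57 -0.    1.24  0.66]
```

View pics/w3.png

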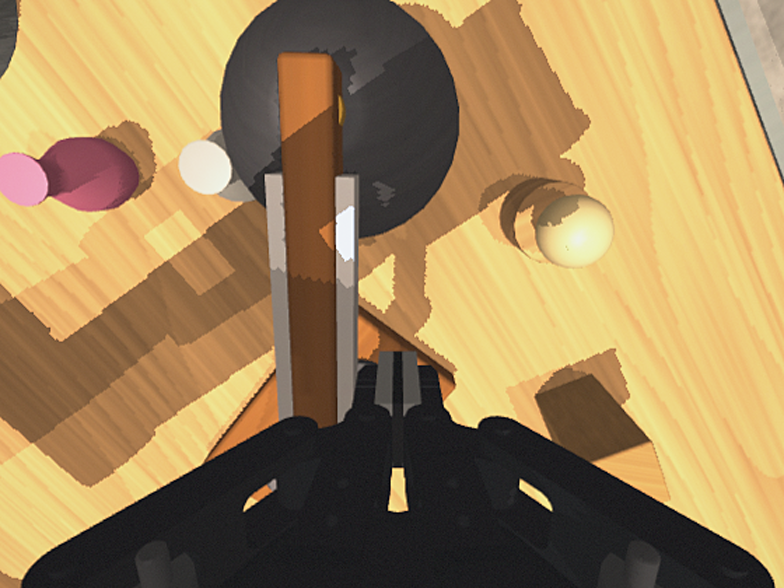

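View pics/t3.png

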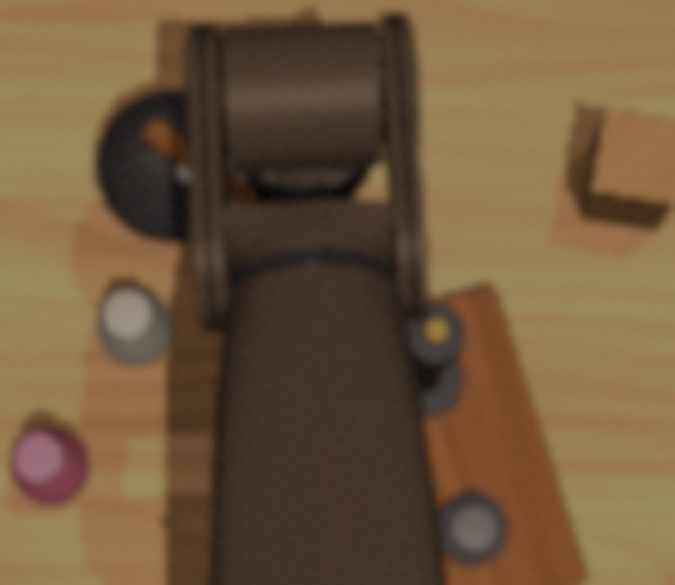

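apply_moves(steps=[{"tx": -5,"ty": -1,"tz": 0,"wx": 0,"wy": 0,"wz": -0.05},{"tx": -11,"ty": -2,"tz": 0,"wx": 0,"wy": 0,"wz": -0.1},{"tx": -16.5,"ty": -2.5,"tz": 0,"wx": 0,"wy": 0,"wz": -0.15},{"tx": -22,"ty": -3,"tz": 0,"wx": 0,"wy": 0,"wz": -0.2},{"tx": -27,"ty": -3,"tz": 0,"wx": 0,"wy": 0,"wz": -0.24},{"tx": -31,"ty": -3,"tz": 0,"wx": 0,"wy": 0,"wz": -0.28},{"tx": -34,"ty": -2.5,"tz": 0,"wx": 0,"wy": 0,"wz": -0.31},{"tx": -36,"ty": -2.5,"tz": 0,"wx": 0,"wy": 0,"wz": -0.33},{"tx": -38,"ty": -2,"tz": 0,"wx": 0,"wy": 0,"wz": -0.34},{"tx": -39,"ty": -2,"tz": 0,"wx": 0,"wy": 0,"wz": -0.35},{"tx": -39,"ty": -2,"tz": 0,"wx": 0,"wy": 0,"wz": -0.35}])

```text
time: 6.4
eef_pos: [0.6377, 0.1747, 0.3779]
tcp_rot: [0.993, -0.115, -0.0, 0.0]
contact_force: [1.4, 1.2, -0.4]
opening: 0.0
```

```bash
python3 - <<'E'
from h import *
import pickle
s=readout.get_state();print(s["contact_force"],s["wrist_torque"],s["eef_pos"])
c=wristcam(); save(c,"pics/w4.png",1.4)
d=imaging.read_camera("top"); save(d,"pics/t4.png",4.5,(205,135,355,265))
e=imaging.read_camera("scene"); save(e,"pics/s4.png",4,(180,165,380,315))
pickle.dump((c,d,e),open("c4.pkl","wb"))
for a in [1.34,1.38,1.40,1.43,1.46]:
    print(round(a,3),end=" "); rel(arc(a,.0265),a-np.pi/2)
E
```

```text
[ 1.39683451  1.2227726  -0.37872853] [ 0.08847388 -0.26193949 -0.05844031] [0.63769886 0.17470365 0.37788004]
1.34 t [-0.3 -0.3 -0.2] w [ 0.  0. -0.] curyaw -0.231 pos [0.6378 0.1746 0.3778] q [ 0.11  0.28  1.64 -0.    1.23  0.35]
1.38 t [-4.7 -1.2 -0.2] w [ 0.    0.   -0.04] curyaw -0.231 pos [0.6378 0.1746 0.3778] q [ 0.11  0.28  1.64 -0.    1.23  0.35]
1.4 t [-6.9 -1.7 -0.2] w [ 0.    0.   -0.06] curyaw -0.231 pos [0.6378 0.1746 0.3778] q [ 0.11  0.28  1.64 -0.    1.23  0.35]
1.43 t [-10.3  -2.2  -0.2] w [ 0.    0.   -0.09] curyaw -0.231 pos [0.6378 0.1746 0.3778] q [ 0.11  0.28  1.64 -0.    1.23  0.35]
1.46 t [-13.6  -2.7  -0.2] w [ 0.    0.   -0.12] curyaw -0.231 pos [0.6378 0.1746 0.3778] q [ 0.11  0.28  1.64 -0.    1.23  0.35]
```

View pics/w4.png

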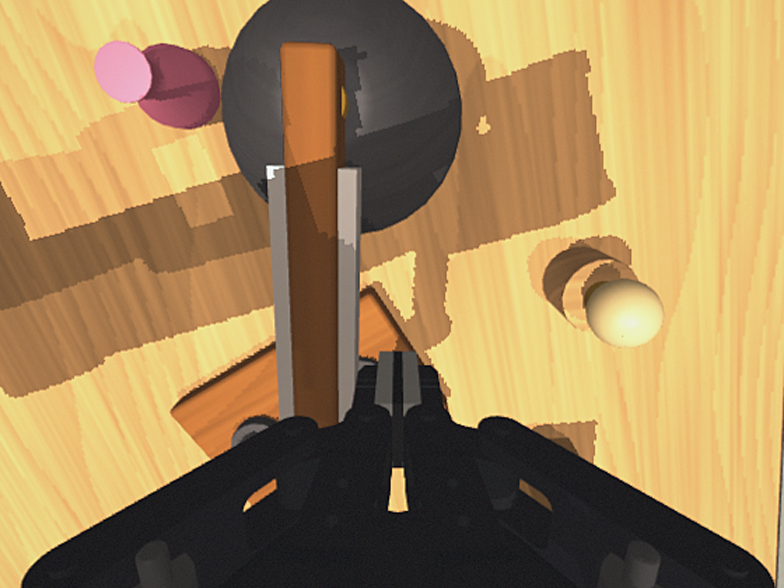

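View pics/t4.png

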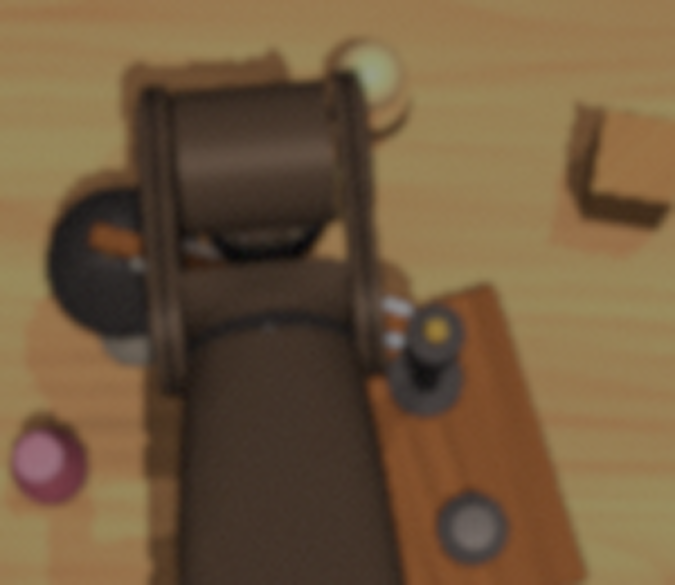

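View pics/s4.png

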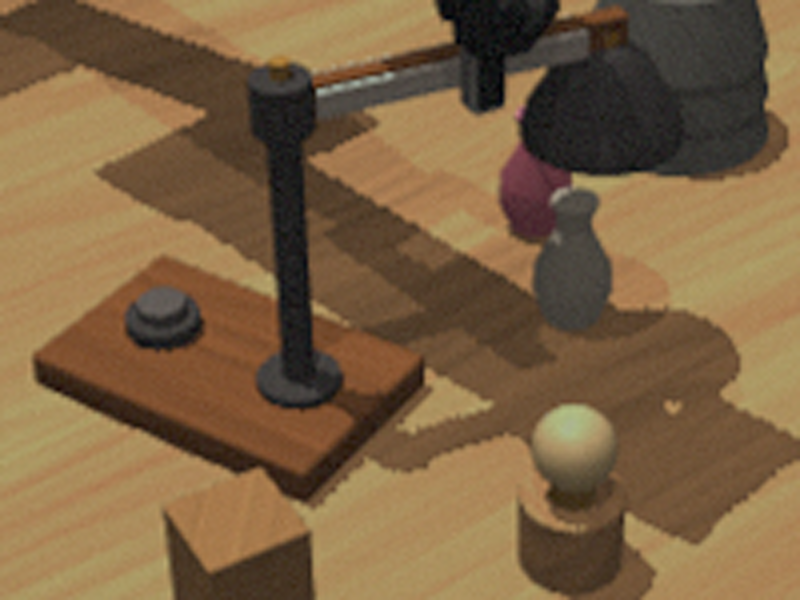

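```bash
python3 - <<'E'
from h import *
import pickle
c,d,e=pickle.load(open("c4.pkl","rb"))
def rep(n,k,u,z):
    q=atz(k,u,z); w=q[:2]-P; print(n,np.round(q,4),"r",round(np.linalg.norm(w),4),"world ang",round(np.arctan2(w[1],w[0]),4))
W=lambda x,y:np.array([x,y])/1.4-.3
S=lambda x,y:np.array([180+x/4-.4,165+y/4-.4]); T=lambda x,y:np.array([205+x/4.5-.4,135+y/4.5-.4])
rep("shade w",c,W(342,113),.15)
rep("tip w",c,W(308,44),.231)
a=atz(c,W(313,400),.231);b=atz(c,W(312,175),.231);v=b-a;print("bar dir",np.arctan2(v[1],v[0]))
rep("shade t",d,T(124,261),.15)
rep("tip t",d,T(91,234),.231)
rep("tip s",e,S(612,13),.231)
rep("mouth s",e,S(573,196),.09)
# rim fit by projection in scene
for a in (1.26,1.3,1.34,1.38):
    ctr=np.array([P[0]+.2*np.cos(a),P[1]+.2*np.sin(a)])
    for nm,k,o,sc in(("s",e,(180,165),4),("t",d,(205,135),4.5),("w",c,(0,0),1.4)):
        pts=np.array([proj(k,[ctr[0]+.05*np.cos(t),ctr[1]+.05*np.sin(t),.15]) for t in np.linspace(0,6.28,90)])
        pts=(pts-o)*sc; print(a,nm,np.round([pts[:,0].min(),pts[:,0].max(),pts[:,1].min(),pts[:,1].max()]))
E
```

```text
shade w [0.636  0.2715 0.15  ] r 0.2037 world ang 1.3261
tip w [0.64   0.2796 0.231 ] r 0.2125 world ang 1.3167
bar dir 1.2838789640449377
shade t [0.6386 0.269  0.15  ] r 0.202 world ang 1.3105
tip t [0.6399 0.2812 0.231 ] r 0.214 world ang 1.3192
tip s [0.6408 0.2677 0.231 ] r 0.2012 world ang 1.298
mouth s [0.612  0.2698 0.09  ] r 0.1975 world ang 1.4419
1.26 s [525. 694.  96. 184.]
1.26 t [ 50. 210. 167. 324.]
1.26 w [256. 489. -13. 238.]
1.3 s [519. 687.  90. 177.]
1.3 t [ 46. 206. 178. 336.]
1.3 w [237. 471. -14. 237.]
1.34 s [513. 680.  84. 170.]
1.34 t [ 42. 203. 190. 348.]
1.34 w [218. 452. -14. 237.]
1.38 s [506. 673.  79. 164.]
1.38 t [ 39. 200. 203. 361.]
1.38 w [199. 433. -14. 237.]
```

apply_moves(steps=[{"tx": -3,"ty": -0.7,"tz": 0,"wx": 0,"wy": 0,"wz": -0.025},{"tx": -6,"ty": -1.4,"tz": 0,"wx": 0,"wy": 0,"wz": -0.05},{"tx": -9,"ty": -2,"tz": 0,"wx": 0,"wy": 0,"wz": -0.08},{"tx": -11,"ty": -2.4,"tz": 0,"wx": 0,"wy": 0,"wz": -0.1},{"tx": -12.2,"ty": -2.6,"tz": 0,"wx": 0,"wy": 0,"wz": -0.11},{"tx": -13,"ty": -2.6,"tz": 0,"wx": 0,"wy": 0,"wz": -0.115},{"tx": -13,"ty": -2.6,"tz": 0,"wx": 0,"wy": 0,"wz": -0.115},{"tx": -13,"ty": -2.6,"tz": 0,"wx": 0,"wy": 0,"wz": -0.115}])

```text
time: 7.35
eef_pos: [0.6256, 0.1802, 0.3777]
tcp_rot: [0.998, -0.058, -0.0, -0.0]
contact_force: [0.6, -0.9, 1.4]
opening: -0.001
```

apply_moves(steps=[{"tx": 5,"ty": 0,"tz": 0,"wx": 0,"wy": 0,"wz": 0},{"tx": 14,"ty": 0,"tz": 0,"wx": 0,"wy": 0,"wz": 0},{"tx": 24,"ty": 0,"tz": 0,"wx": 0,"wy": 0,"wz": 0},{"tx": 30,"ty": 0,"tz": -20,"wx": 0,"wy": 0,"wz": 0},{"tx": 30,"ty": 0,"tz": -50,"wx": 0,"wy": 0,"wz": 0},{"tx": 30,"ty": 0,"tz": -80,"wx": 0,"wy": 0,"wz": 0},{"tx": 30,"ty": 0,"tz": -90,"wx": 0,"wy": 0,"wz": 0},{"tx": 30,"ty": 0,"tz": -90,"wx": 0,"wy": 0,"wz": 0}])

```text
time: 8.15
eef_pos: [0.6561, 0.1766, 0.4698]
tcp_rot: [0.998, -0.058, 0.002, -0.0]
contact_force: [0.0, -0.7, 0.0]
opening: 0.0
```

```bash
python3 - <<'E'
from h import *
import pickle
s=readout.get_state();print(s["contact_force"],s["eef_pos"])
c=wristcam(); save(c,"pics/w5.png",1.4)
d=imaging.read_camera("top"); save(d,"pics/t5.png",4.5,(205,135,355,265))
e=imaging.read_camera("scene"); save(e,"pics/s5.png",4,(180,165,380,315))
pickle.dump((c,d,e),open("c5.pkl","wb"))
for a in (1.38,1.41,1.44,1.47):
    ctr=np.array([P[0]+.2*np.cos(a),P[1]+.2*np.sin(a)])
    for nm,k,o,sc in(("s",e,(180,165),4),("t",d,(205,135),4.5),("w",c,(0,0),1.4)):
        pts=np.array([proj(k,[ctr[0]+.05*np.cos(t),ctr[1]+.05*np.sin(t),.15]) for t in np.linspace(0,6.28,90)])
        pts=(pts-o)*sc; print(a,nm,np.round([pts[:,0].min(),pts[:,0].max(),pts[:,1].min(),pts[:,1].max()]))
E
```

```text
[ 0.01028856 -0.71201795  0.03344874] [0.65607243 0.1766107  0.46984956]
1.38 s [506. 673.  79. 164.]
1.38 t [ 39. 200. 203. 361.]
1.38 w [249. 408.  45. 213.]
1.41 s [501. 667.  75. 159.]
1.41 t [ 37. 198. 212. 370.]
1.41 w [240. 398.  44. 212.]
1.44 s [496. 661.  71. 155.]
1.44 t [ 35. 196. 221. 380.]
1.44 w [230. 389.  43. 212.]
1.47 s [490. 654.  67. 150.]
1.47 t [ 34. 195. 231. 389.]
1.47 w [221. 379.  43. 212.]
```

View pics/w5.png

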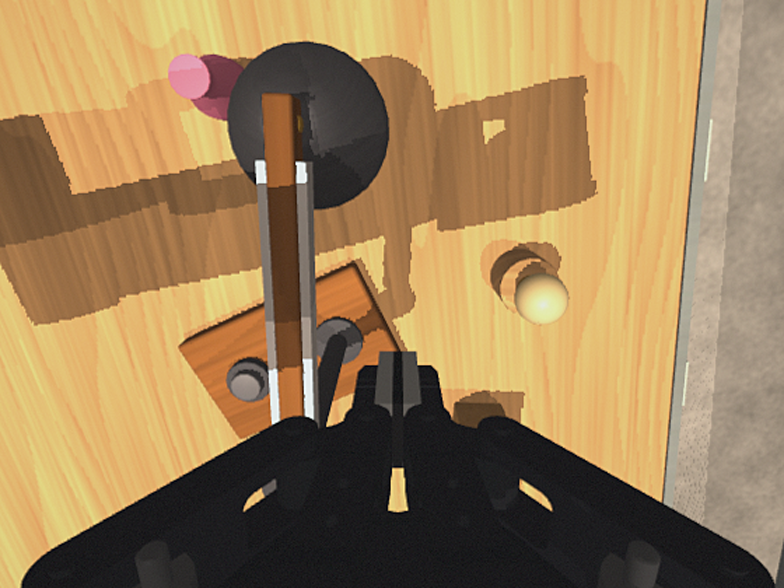

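View pics/t5.png

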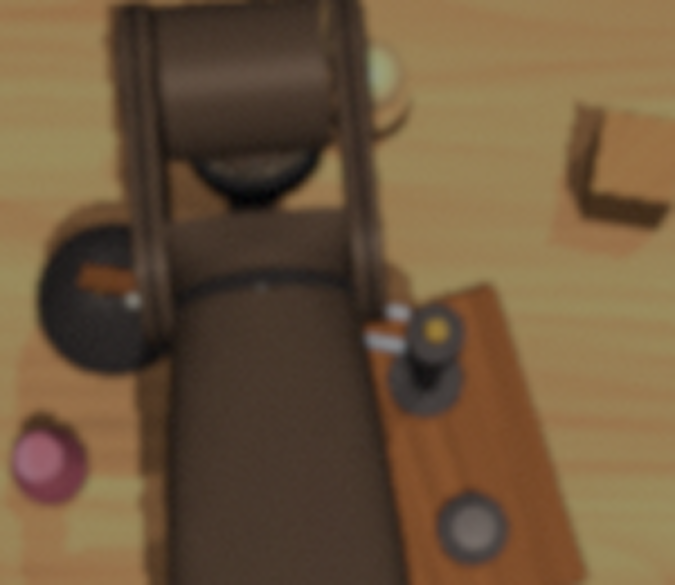

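View pics/s5.png

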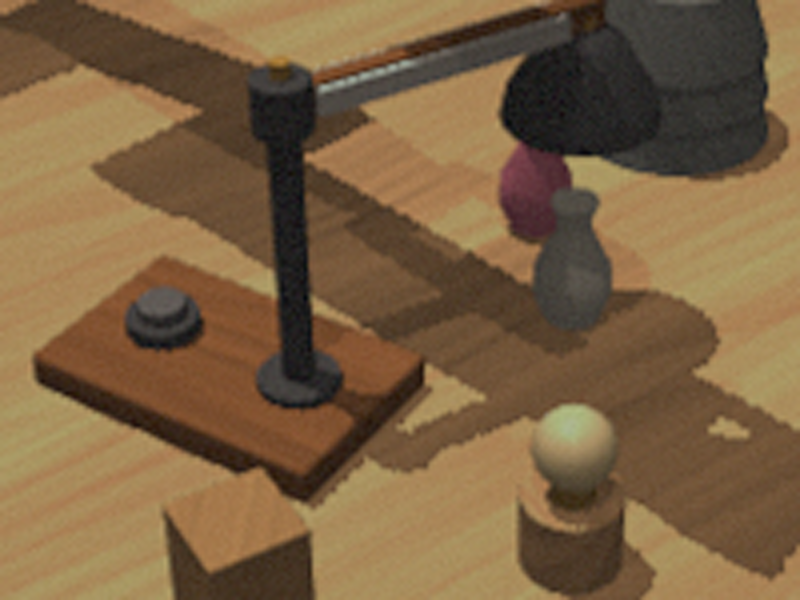

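```bash
python3 - <<'E'
from h import *
rel([.487,.0415,.45],-.115)
rel([.487,.0415,.235],-.115)
print(imaging.read_camera("wrist")["tool_from_camera"])
E
```

```text
t [-151.6  153.7   15.8] w [ 0.001  0.004 -0.001] curyaw -0.116 pos [0.6555 0.1766 0.4651] q [ 0.11  0.26  1.5  -0.    1.39  0.23]
t [-150.8  153.5  230.8] w [ 0.001  0.004 -0.001] curyaw -0.116 pos [0.6555 0.1766 0.4651] q [ 0.11  0.26  1.5  -0.    1.39  0.23]
[[ 9.99999862e-01  1.36454505e-04  5.06964649e-04 -2.59859997e-04]
 [-2.84889269e-04  9.52136159e-01  3.05674098e-01 -7.77812751e-02]
 [-4.40988766e-04 -3.05674200e-01  9.52136066e-01  3.04043100e-02]
 [ 0.00000000e+00  0.00000000e+00  0.00000000e+00  1.00000000e+00]]
```

apply_moves(steps=[{"tx": -20,"ty": 20,"tz": 0,"wx": 0,"wy": 0,"wz": 0},{"tx": -45,"ty": 45,"tz": 0,"wx": 0,"wy": 0,"wz": 0},{"tx": -70,"ty": 70,"tz": 0,"wx": 0,"wy": 0,"wz": 0},{"tx": -95,"ty": 95,"tz": 0,"wx": 0,"wy": 0,"wz": 0},{"tx": -120,"ty": 120,"tz": 0,"wx": 0,"wy": 0,"wz": 0},{"tx": -140,"ty": 142,"tz": 5,"wx": 0,"wy": 0,"wz": 0},{"tx": -151,"ty": 153.5,"tz": 30,"wx": 0,"wy": 0,"wz": 0},{"tx": -151,"ty": 153.5,"tz": 65,"wx": 0,"wy": 0,"wz": 0},{"tx": -151,"ty": 153.5,"tz": 100,"wx": 0,"wy": 0,"wz": 0},{"tx": -151,"ty": 153.5,"tz": 130,"wx": 0,"wy": 0,"wz": 0},{"tx": -151,"ty": 153.5,"tz": 150,"wx": 0,"wy": 0,"wz": 0},{"tx": -151,"ty": 153.5,"tz": 150,"wx": 0,"wy": 0,"wz": 0}])

```text
time: 9.55
eef_pos: [0.4858, 0.0419, 0.3127]
tcp_rot: [0.998, -0.058, -0.005, -0.0]
contact_force: [-0.1, 0.0, -0.6]
opening: -0.001
```

```bash
python3 - <<'E'
from h import *
import pickle
s=readout.get_state();print(s["contact_force"],s["eef_pos"])
c=wristcam(); save(c,"pics/w6.png",1.4)
d=imaging.read_camera("top"); save(d,"pics/t6.png",4.5,(205,135,355,265))
e=imaging.read_camera("scene"); save(e,"pics/s6.png",4,(180,165,380,315))
pickle.dump((c,d,e),open("c6.pkl","wb"))
rel([.487,.0415,.2364],-.115)
print("tip in scene crop",(proj(e,[.487,.0415,s["eef_pos"][2]-.173])-[180,165])*4)
E
```

```text
[-0.11033913  0.04738067 -0.64980114] [0.48581229 0.04191523 0.31271532]
t [-1.   0.3 81.9] w [-0.    -0.001 -0.001] curyaw -0.116 pos [0.488  0.0417 0.3183] q [-0.12 -0.03  2.1   0.    1.08 -0.01]
tip in scene crop [148.09762842 172.92599855]
```

View pics/w6.png

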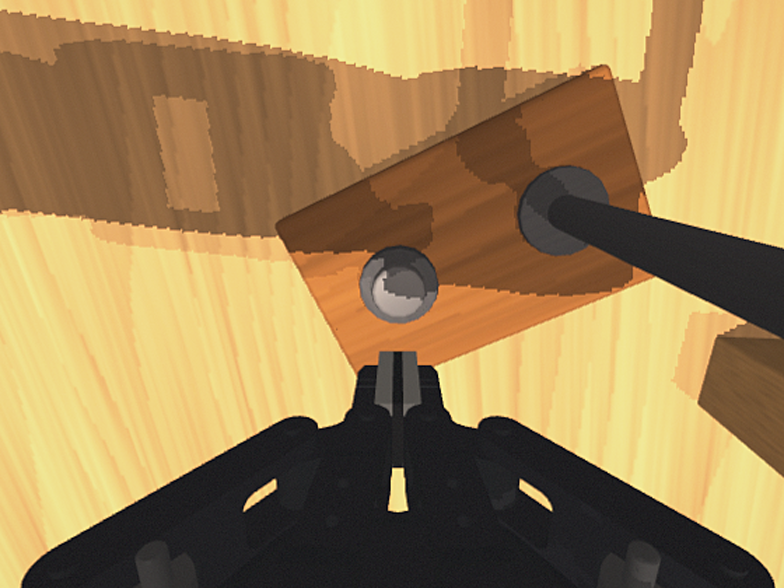

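View pics/t6.png

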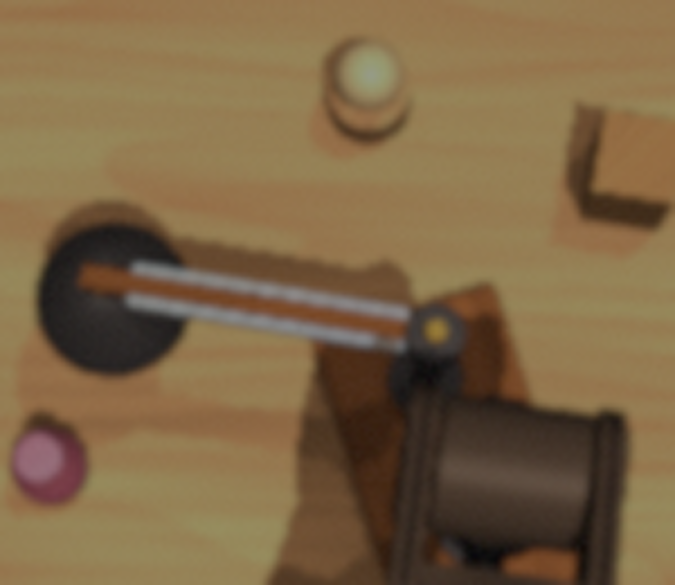

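View pics/s6.png

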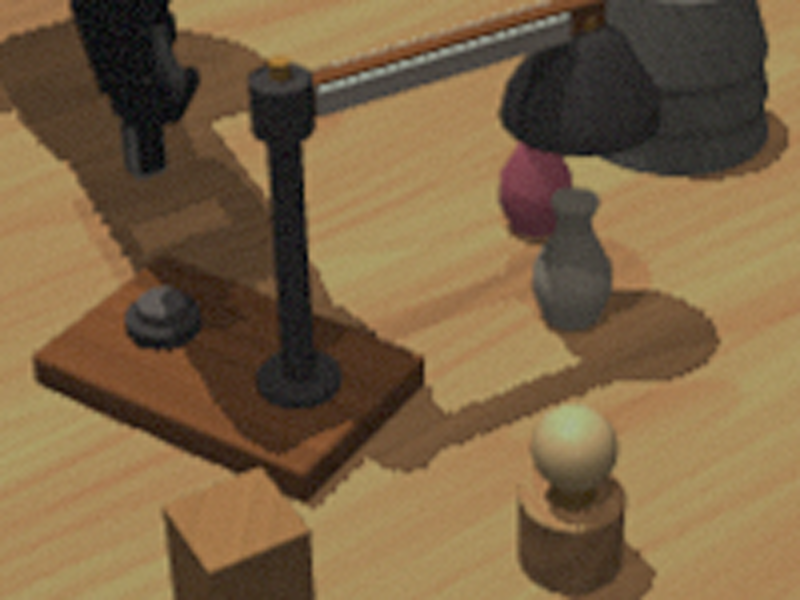

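```bash
python3 - <<'E'
from h import *
import pickle
c,d,e=pickle.load(open("c6.pkl","rb"))
W=lambda x,y:np.array([x,y])/1.4-.3
T=lambda x,y:np.array([205+x/4.5-.4,135+y/4.5-.4])
print("switch w",atz(c,W(398,292),.0454))
q=atz(d,T(113,299.5),.15);v=atz(d,T(127,314),.09);pv=atz(d,T(437,331),.242)
print(q,v,pv,np.arctan2(*(q-pv)[[1,0]]),np.arctan2(*(v-pv)[[1,0]]), np.arctan2(*(q[:2]-P)[::-1]),np.arctan2(*(v[:2]-P)[::-1]))
hs=atz(d,T(130,284),.231);hl=atz(d,T(405,328),.231);print("bar",np.arctan2(*(hs-hl)[[1,0]]))
E
```

```text
switch w [0.48323799 0.04298158 0.0454    ]
[0.61411426 0.27509042 0.15      ] [0.61458104 0.27181815 0.09      ] [0.58399011 0.07612385 0.242     ] 1.4205344562512556 1.4157312678867195 1.434882136340857 1.4303502756042124
bar 1.428848178523492
```

apply_moves(steps=[{"tx": -1,"ty": 0,"tz": 25,"wx": 0,"wy": 0,"wz": 0},{"tx": -1,"ty": 0,"tz": 50,"wx": 0,"wy": 0,"wz": 0},{"tx": -1,"ty": 0,"tz": 70,"wx": 0,"wy": 0,"wz": 0},{"tx": -1,"ty": 0,"tz": 82,"wx": 0,"wy": 0,"wz": 0},{"tx": -1,"ty": 0,"tz": 82,"wx": 0,"wy": 0,"wz": 0},{"tx": -1,"ty": 0,"tz": 82,"wx": 0,"wy": 0,"wz": 0},{"tx": -1,"ty": 0,"tz": 82,"wx": 0,"wy": 0,"wz": 0}])

```text
time: 10.4
eef_pos: [0.4875, 0.0418, 0.2373]
tcp_rot: [0.998, -0.058, 0.002, 0.0]
contact_force: [-0.2, 0.2, 0.7]
opening: 0.003
```

```bash
python3 - <<'E'
from h import *
e=imaging.read_camera("scene"); save(e,"pics/s7.png",7,(185,190,285,270))
rel([.486,.042,.2124],-.115);print(readout.get_state()["contact_force"])
E
```

```text
t [-1.6 -0.  24.8] w [ 0.    -0.003 -0.001] curyaw -0.116 pos [0.4875 0.0418 0.2372] q [-0.12  0.09  2.14 -0.    0.91 -0.01]
[-0.41898608 -0.43448658  0.22725979]
```

View pics/s7.png

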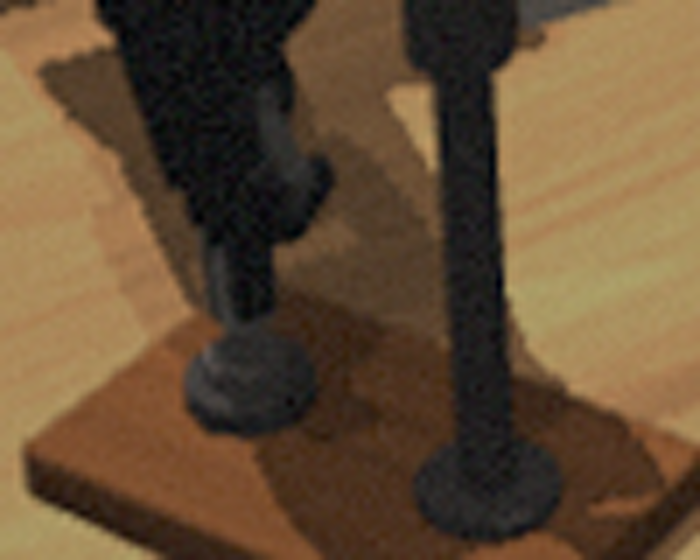

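apply_moves(steps=[{"tx": -1,"ty": 0,"tz": 6,"wx": 0,"wy": 0,"wz": 0},{"tx": -1,"ty": 0,"tz": 12,"wx": 0,"wy": 0,"wz": 0},{"tx": -1,"ty": 0,"tz": 17,"wx": 0,"wy": 0,"wz": 0},{"tx": -1,"ty": 0,"tz": 21,"wx": 0,"wy": 0,"wz": 0},{"tx": -1,"ty": 0,"tz": 23,"wx": 0,"wy": 0,"wz": 0},{"tx": -1,"ty": 0,"tz": 23,"wx": 0,"wy": 0,"wz": 0},{"tx": -1,"ty": 0,"tz": 23,"wx": 0,"wy": 0,"wz": 0}])

```text
time: 11.15
eef_pos: [0.4862, 0.042, 0.2143]
tcp_rot: [0.998, -0.058, -0.001, 0.0]
contact_force: [-5.0, -0.2, 13.6]
opening: 0.0
```

```bash
python3 - <<'E'
from h import *
e=imaging.read_camera("scene"); save(e,"pics/s8.png",7,(185,190,285,270))
s=readout.get_state();print(s["contact_force"],s["eef_pos"],s["wrist_torque"])
E
```

```text
[-6.09650049 -0.51001913 12.88213768] [0.48611674 0.04198986 0.21426014] [0.05667083 1.00204047 0.02173389]
```

View pics/s8.png

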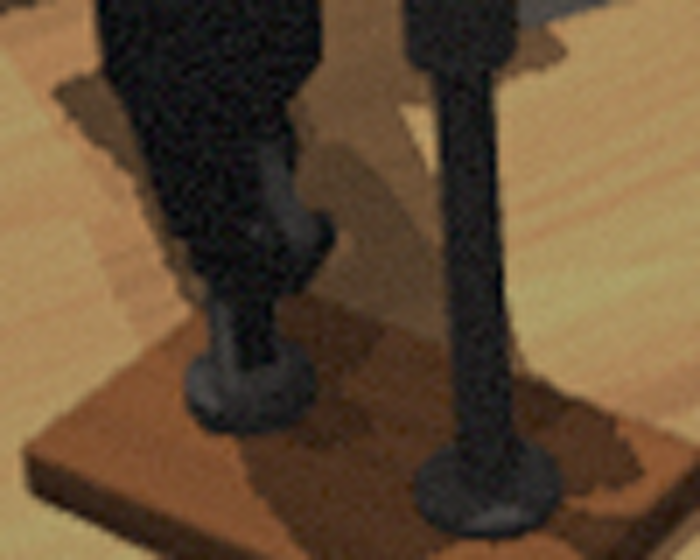

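apply_moves(steps=[{"tx": 0,"ty": 0,"tz": 1,"wx": 0,"wy": 0,"wz": 0},{"tx": 0,"ty": 0,"tz": 1,"wx": 0,"wy": 0,"wz": 0},{"tx": 0,"ty": 0,"tz": 1,"wx": 0,"wy": 0,"wz": 0}])

```text
time: 11.5
eef_pos: [0.4863, 0.042, 0.2142]
tcp_rot: [0.998, -0.058, -0.001, 0.0]
contact_force: [-7.8, -0.1, 18.8]
opening: -0.003
```

apply_moves(steps=[{"tx": 0,"ty": 0,"tz": -4,"wx": 0,"wy": 0,"wz": 0},{"tx": 0,"ty": 0,"tz": -12,"wx": 0,"wy": 0,"wz": 0},{"tx": 0,"ty": 0,"tz": -30,"wx": 0,"wy": 0,"wz": 0},{"tx": 0,"ty": 0,"tz": -60,"wx": 0,"wy": 0,"wz": 0},{"tx": 0,"ty": 0,"tz": -95,"wx": 0,"wy": 0,"wz": 0},{"tx": 0,"ty": 0,"tz": -130,"wx": 0,"wy": 0,"wz": 0},{"tx": 0,"ty": 20,"tz": -160,"wx": 0,"wy": 0,"wz": 0},{"tx": 0,"ty": 60,"tz": -170,"wx": 0,"wy": 0,"wz": 0},{"tx": 0,"ty": 100,"tz": -170,"wx": 0,"wy": 0,"wz": 0},{"tx": 0,"ty": 130,"tz": -170,"wx": 0,"wy": 0,"wz": 0},{"tx": 0,"ty": 150,"tz": -170,"wx": 0,"wy": 0,"wz": 0},{"tx": 0,"ty": 150,"tz": -170,"wx": 0,"wy": 0,"wz": 0}])

```text
time: 12.7
eef_pos: [0.4681, -0.1089, 0.3815]
tcp_rot: [0.998, -0.06, -0.0, 0.0]
contact_force: [0.2, 1.2, 0.1]
opening: -0.003
```

```bash
python3 - <<'E'
from h import *
d=imaging.read_camera("top"); save(d,"pics/t9.png",4.5,(205,135,355,265))
e=imaging.read_camera("scene"); save(e,"pics/s9.png",4,(180,165,380,315))
print(readout.get_state()["contact_force"])
E
```

```text
[-0.28762521 -0.5643578  -0.72961657]
```

View pics/t9.png

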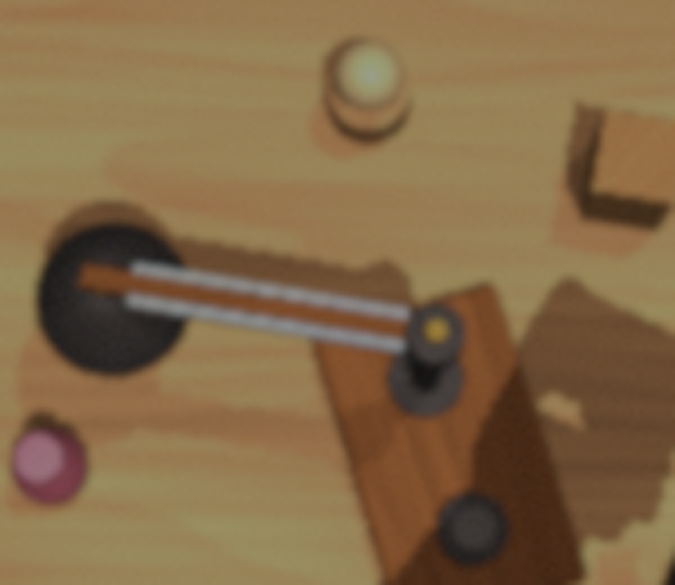

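View pics/s9.png

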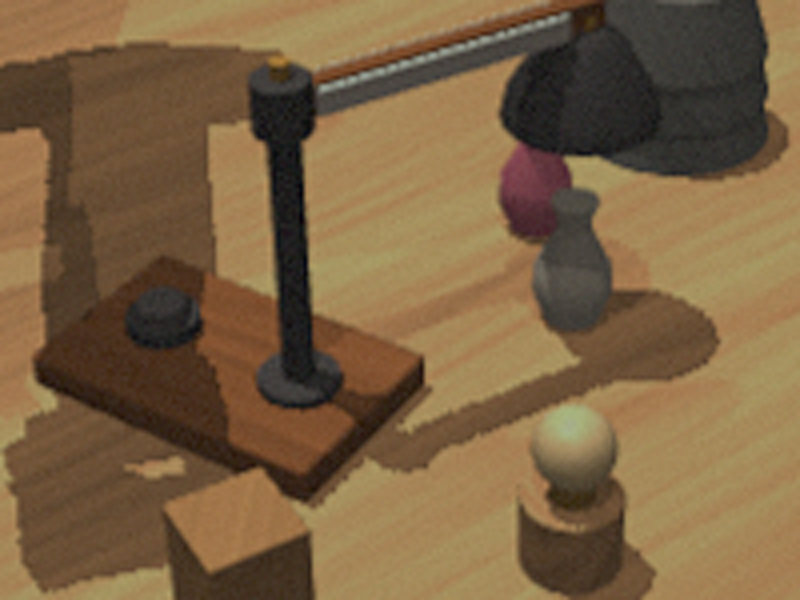

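```bash
python3 -c "
from plant import ctrl
print(ctrl.sign_off())"
```

```text
the job is handed in; nothing more can be done
None
```

The lamp's shade now hangs over the middle of the white vase, and the foot switch has been pressed to its stop and let go. I handed the job in at about 13 s on the robot's clock.

- **Arm:** I shut the gripper and pushed the side of the arm with one finger's back, so the arm was never gripped. From the top view, the shade's centre is at 1.435 rad and the vase at 1.430 rad about the post, or about 1 mm apart. Estimates from the other views ranged from 1.42 to 1.44 rad, so the error could be a few millimetres.
- **Switch:** The finger pressed it straight down. Commanding 1 mm more did not move it further, and the upward force rose from 13 N to 19 N, which shows it was at its stop. In the last picture it looks sprung back, but it was in the robot's shadow. There was also a sideways force of about 6–8 N during the press, which I put down to friction.
- **Other goods:** The white vase, pink look-alike, bulb block, carton and shade stack show no movement in the last pictures. The robot was clear of everything when I handed in.

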